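# Hang an oiled mill body to dry on its dowel

## Task

Take the empty dowel from the drying rack, thread it through the bore of the freshly oiled pepper-mill body that lies on the sloped draining stand, and lift the body off with it. Lay the dowel back across the rack in the free place, handle to the front like its neighbour, so that the body hangs freely between the two notched boards, and let go. The oil is wet: never touch the body with the gripper, do not drop it, and leave the other dowel and body, the glue bottle, the tin and the gouge where they are.

Things in the scene. Friction and masses are not known exactly. Their poses are not given: they have to be found in the camera images.
- dowel: Loose oak dowel, 200 mm long, 50 g, lying empty in one place of the rack. A fixed stop disc (40 mm wide, 7 mm thick) parts its square handle (16 x 16 mm, x = -80 to -7 mm) from its round spindle (16 mm thick, x = 0 to 120 mm, the last 12 mm tapering to 8 mm). Origin on the axis in the disc's spindle-side face; x along the axis to the tip; in the rack z is up. The disc cannot pass a mill's bore.
- dowel_grip (a point): Place to grip the handle, on its axis at dowel x = -60 mm, on its upright flat sides, 16 mm apart; grip firmly (60 N is fine), or the loaded dowel swings down. In the rack it is about 24 mm in front of the front board's face.
- dowel_tip (a point): End of the dowel's spindle, on its axis (x = +120 mm).
- mill: Loose, freshly oiled, turned beech pepper-mill body, a sleeve 74 mm long, 70 mm wide at both end beads (58 mm at the waist), 105 to 170 g, with a straight through bore 28 mm wide. Origin in its middle on the bore's axis; x along the bore, on the stand pointing down its 30 degree slope, away from the robot. Friction 0.5 to 0.7: it may slide off a dowel that points down this steeply.
- stand: Fixed plywood draining stand: a V cradle falling 30 degrees along the stand's +x, over a flat metal drip tray (160 x 130 x 12 mm, middle at x = 15 mm). Two 5 mm high stop blocks stand 3 mm past the body's lower end. Both bore ends are open: the upper at the robot's side (-x), its axis 103 mm above the bench, the lower at 67 mm. Origin on the bench; z up.
- stand_cradle (a point): Middle of the resting mill body's bore: 20 mm along the stand's +x from its origin, 85 mm above the bench.
- rack: Fixed plywood rack: base 160 x 210 x 15 mm; front (x = -62 mm, robot's side) and rear board (x = 62), 15 mm thick, 105 mm high, notched at y = 55 (left place) and -55 mm (right), flanks at 45 degrees: front notches 17 mm deep with an 18 mm flat floor, rear ones a 20 mm V. A dowel lies along x, handle out to -x, its origin at x = -34 +-10 mm, 96 mm high. Origin: on the bench under its middle; z up.
- rack_left_front (a point): Axis of a dowel resting in the left place's notch, middle of the front board.
- rack_left_rear (a point): Axis of a dowel resting in the left place's notch, middle of the rear board.
- rack_right_front (a point): Axis of a dowel resting in the right place's notch, middle of the front board.
- rack_right_rear (a point): Axis of a dowel resting in the right place's notch, middle of the rear board.
- dowel_full: Bystander: the other dowel, same as the first, lying in the rack's other place with a mill body on it. Same origin and axes.
- mill_full: Bystander: the mill body that already hangs on the other dowel, same size as the first, its bore resting on the dowel 6 mm below centre. Same origin and axes.
- glue: Bystander: yellow glue bottle, 60 mm in diameter, 160 mm tall, standing beyond the work. Origin under its middle.
- tin: Bystander: grey tin of oil, 80 mm in diameter, 90 mm tall, standing at the right of the work. Origin under its middle.
- gouge: Bystander: wood-carving gouge, 213 mm long, 27 mm thick, lying on the bench nearer to the robot, between stand and rack. Origin on the bench near its middle; x towards its blade.
Things that resemble listed ones, but are neither listed nor needed, are in the scene too. Leave any green, red or turquoise look-alike of the dowel alone.

How it is judged:
By the outcome, as a careful person would: the job done as asked, in the order asked, and still so for the second after the job is handed in, with the robot touching nothing.
It also fails if it takes over 64 s, if anything falls off the work surface, if the arm or the gripper's body presses on something with over 40 N, if the wrist force passes 120 N, or if a joint passes its speed limit or range.

## Robot

A 6-joint arm with a two-finger parallel gripper is mounted at the origin on the work surface. World frame = base frame: x ahead of the robot, y to its left, z up, the work surface at z = 0. Lengths are in m, angles in rad, forces in N, time in s.
With the tool pointing down it reaches from about 0.35 to 0.875 m from the base axis. Payload 15.5 kg.
Tool frame: the origin (TCP) lies between the finger pads; the fingertips stand 8 mm ahead of it and the grasp point (between the pads) lies 11 mm behind it; z points along the fingers, y is the line along which they close (so a half turn about z gives the same grasp; the last joint's range is limited). The gripper opens to 85 mm and grips with 20 to 120 N. Pads are 22 mm wide; open, the fingers measure 114 mm over their backs; the gripper's body (76 mm by 85 mm) begins 54 mm behind the grasp point. The pads swing forward as they close: fully open they stand 13 mm farther back than shut.
Start: joints at [-1.413, 0.494, 1.345, -0, 1.302, -0.096], TCP at [0.157, -0.605, 0.239] pointing down, gripper open.
Joint ranges: [-2.91, 2.91], [-0.82, 2.16], [0.22, 2.67], [-1.22, 4.37], [0.12, 2.79], [-3.08, 3.08]. Speed limits (rad/s): [1.89, 1.89, 2.57, 3.01, 3.01, 3.01].

## Interface

Orientations are given as a rotation vector (axis times angle).
In Python, from rig import env, vision gives the robot as it stands.
- The arm moves only by the shell command python3 -m jog 'ROWS' [FORCE]. ROWS is JSON, a list of rows, each an object of numbers: "hand": the finger opening in m, from 0 to 0.0854; "dx", "dy", "dz": the shift along the tool's x, y, z in m; "rx", "ry", "rz": the turn, a rotation vector about the tool's x, y, z in degrees. In form: [{"hand": .., "dx": .., "dy": .., "dz": .., "rx": .., "ry": .., "rz": ..}, ...]. A call has 1 to 5 rows; each row shifts and turns the commanded pose from where the row before left it, along the tool's axes as they then stand; what a row does not reach is not made up. A row lasts 1/8 s, in which the tool goes at most 62.5 mm and 10.7 degrees, less where a joint would pass 70% of its speed; a pose out of reach is approached as far as the arm can. A call is refused whole if a number of a shift passes 0.0625 or a number of a turn 10.7, either way. A call with a gripper value outside its range is refused whole. The fingers move at their own pace and stop on an object; FORCE is the grip in N (left out, the last holds). Time passes only in rows, so rows that do not move let the fingers close. It gives the time, the measured TCP pose, the force, the opening and the grip force at its end, in the units of the state.
- env.get_state(): the state, without advancing time (a new reading comes with each control period).
- vision.capture(name): name is "scene" or "top" or "wrist"; returns the picture (384x512x3 uint8, red, green, blue); there is no depth.
- vision.get_calibration(name): a dict with "vfov" (degrees; the focal length in pixels is half the picture's height over the tangent of half this angle, whatever the lens; pixels are square), "cx", "cy" (the principal point, pixels), "position" and "rotation" of the camera in the world. Camera axes: x right, y down, z forward; pixel columns grow to the right and rows downward; lengths in m; the calibration is good to about 2 mm. A picture is of the moment at which its call begins: read the wrist's pose just before it. get_calibration takes no time and is no camera call; for the wrist camera it gives the pose at the moment of the call.
- env.hand_in(): hands the job in; it is judged then, once.
The state is a dict: "t": time; "joints": joint angles; "joint_vel": joint speeds; "joint_torque": joint torques, N m; "position": TCP position; "eef_rot": TCP orientation; "contact_force": force on the tool from outside, world axes, zero at the start; "torque": the same for the moment, N m; "gripper_width": finger opening in m; "grip_force": force on a finger pad.
Only numpy, scipy, OpenCV 4.12 (cv2) and the standard library are available. Lean on these libraries where they do the work, as an engineer would, in place of code of your own. Each camera call takes 0.05 s, during which the arm holds its last target. There are 200 camera calls.

## Working session

There is one attempt and no reset: what is moved stays moved. The work goes in short steps, Python scripts to look and compute and a shell command to move; the robot and the scene stay as the last step left them, time stands still between calls to the robot, and variables do not carry over. Pictures are saved under pics/ and viewed, at most 10 in all, crops included, and the job is handed in when it is done.

```bash
ls; mkdir -p pics
python3 - <<'E'
from rig import env, vision
import cv2,numpy as np
print(env.get_state())
for n in ["scene","top"]:
    im=vision.capture(n); cv2.imwrite(f"pics/{n}0.png",im[:,:,::-1]); print(n,vision.get_calibration(n))
a=cv2.imread("pics/scene0.png");b=cv2.imread("pics/top0.png")
E
```

```text
pics
{'t': 0.0, 'joints': array([-1.41248156e+00,  4.94189737e-01,  1.34610038e+00,  2.18271488e-05,
        1.30254102e+00, -9.54687543e-02]), 'joint_vel': array([ 0.00039791,  0.00067461,  0.00047183,  0.00046166, -0.00057008,
       -0.00078432]), 'joint_torque': array([ 3.50679402e-03, -8.82150578e+01, -3.83853149e+01,  5.38623976e-05,
        9.82094847e-03,  6.97949099e-05]), 'position': array([ 0.1568914 , -0.60462987,  0.23870661]), 'eef_rot': array([-3.11510695e+00, -3.97407520e-01,  2.80713889e-05]), 'contact_force': array([ 0.0498496 , -0.99754114, -0.65041475]), 'torque': array([0.03597279, 0.06731801, 0.01069802]), 'grip_force': 0.0, 'gripper_width': 0.08548271958100091}
scene {'vfov': 45.81639507337653, 'cx': 255.5423820953206, 'cy': 188.02629112169063, 'position': array([1.20221714, 0.73690732, 0.90315349]), 'rotation': array([-0.89310507, -2.44855614,  1.14240007])}
top {'vfov': 46.62150327730167, 'cx': 262.15579224760836, 'cy': 184.2258487857456, 'position': array([ 0.31667304, -0.0172591 ,  1.6243181 ]), 'rotation': array([-2.1059805 ,  2.14875599, -0.17524145])}
```

View pics/scene0.png

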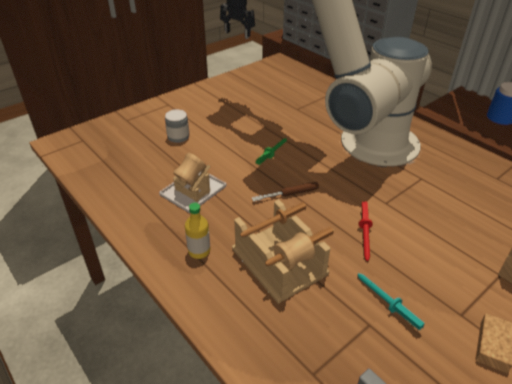

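View pics/top0.png

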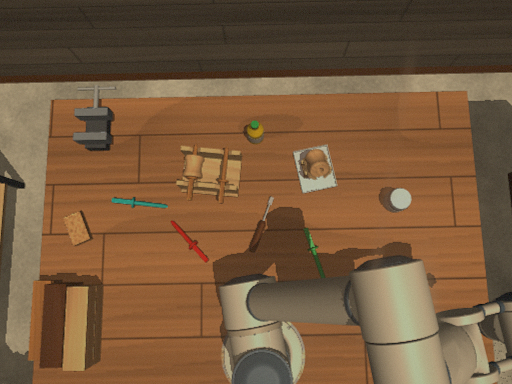

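```bash
cat > h.py <<'E'
import numpy as np, cv2
from scipy.spatial.transform import Rotation as R
from rig import env, vision
def ray(c,u,v):
    f=192/np.tan(np.radians(c["vfov"])/2)
    d=R.from_rotvec(c["rotation"]).as_matrix()@np.array([(u-c["cx"])/f,(v-c["cy"])/f,1.])
    return np.array(c["position"]),d/np.linalg.norm(d)
def onz(c,u,v,z):
    p,d=ray(c,u,v); return p+d*(z-p[2])/d[2]
def proj(c,P):
    f=192/np.tan(np.radians(c["vfov"])/2)
    q=R.from_rotvec(c["rotation"]).as_matrix().T@(np.array(P)-c["position"])
    return np.array([c["cx"]+f*q[0]/q[2],c["cy"]+f*q[1]/q[2]])
def tri(rays):
    A=np.zeros((3,3));b=np.zeros(3)
    for p,d in rays:
        M=np.eye(3)-np.outer(d,d);A+=M;b+=M@p
    x=np.linalg.solve(A,b); return x,[np.linalg.norm((np.eye(3)-np.outer(d,d))@(x-p)) for p,d in rays]
E
python3 - <<'E'
from h import *
c=vision.get_calibration("top")
for n,u,v,z in [("dowel front",221,201,.096),("dowel tip",223,150,.096),("full front",190,199,.096),("cradle",317,162,.085),("glue",255,135,.1),("tin",400,197,.09),("gouge",262,222,.01),("trayTL",296,150,.01),("trayTR",330,146,.01),("trayBR",336,187,.01),("trayBL",306,191,.01)]:
    print(n,onz(c,u,v,z).round(3))
a=cv2.imread("pics/top0.png")[110:215,165:345]
cv2.imwrite("pics/topc.png",cv2.resize(a,None,fx=4.4,fy=4.4,interpolation=cv2.INTER_CUBIC))
w=vision.get_calibration("wrist");print(w); s=env.get_state()
Rt=R.from_rotvec(s["eef_rot"]).as_matrix();print(Rt.T@(w["position"]-s["position"])); print(Rt.T@R.from_rotvec(w["rotation"]).as_matrix()); print(Rt)
E
```

```text
dowel front [0.527 0.136 0.096]
dowel tip [0.709 0.129 0.096]
full front [0.536 0.244 0.096]
cradle [ 0.661 -0.202  0.085]
glue [0.76  0.015 0.1  ]
tin [ 0.529 -0.484  0.09 ]
gouge [ 0.459 -0.003  0.01 ]
trayTL [ 0.725 -0.135  0.01 ]
trayTR [ 0.737 -0.262  0.01 ]
trayBR [ 0.582 -0.277  0.01 ]
trayBL [ 0.57  -0.167  0.01 ]
{'vfov': 66.54866618941577, 'cx': 258.30715160529553, 'cy': 185.69659188643936, 'position': array([ 0.22299774, -0.58747631,  0.37297084]), 'rotation': array([ 2.30597861, -1.78242878, -0.24890826])}
[ 0.06833576 -0.000196   -0.13419178]
[[ 6.93889553e-04 -9.62331034e-01 -2.71879566e-01]
 [ 9.99999508e-01  8.60433104e-04 -4.93351778e-04]
 [ 7.08701906e-04 -2.71879090e-01  9.62331158e-01]]
[[ 9.67967050e-01  2.51077206e-01 -1.64245011e-04]
 [ 2.51077240e-01 -9.67966515e-01  1.02231164e-03]
 [ 9.76954777e-05 -1.03080216e-03 -9.99999464e-01]]
```

View pics/topc.png

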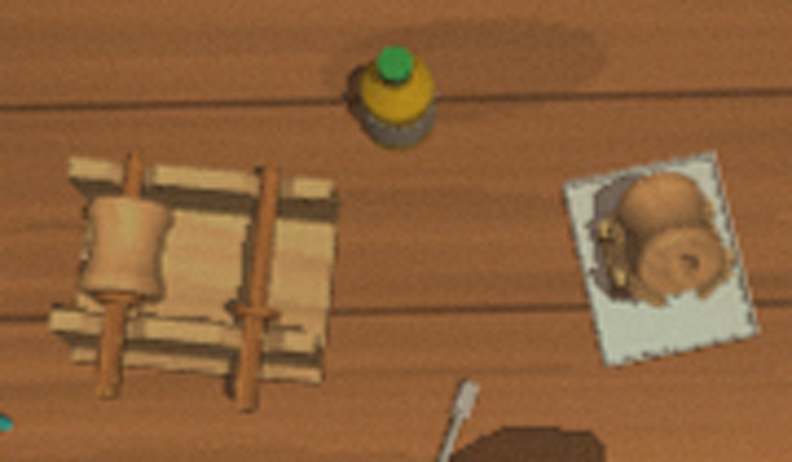

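```bash
A='[{"dx":0.044,"dy":-0.0235,"dz":-0.0067},{"dx":0.044,"dy":-0.0235,"dz":-0.0067},{"dx":0.044,"dy":-0.0235,"dz":-0.0067},{"dx":0.044,"dy":-0.0235,"dz":-0.0067}]' ; unset A
python3 -m jog '[{"dx":0.044,"dy":-0.0235,"dz":-0.0067},{"dx":0.044,"dy":-0.0235,"dz":-0.0067},{"dx":0.044,"dy":-0.0235,"dz":-0.0067},{"dx":0.044,"dy":-0.0235,"dz":-0.0067}]'
python3 -m jog '[{"dx":0.044,"dy":-0.0235,"dz":-0.0067},{"dx":0.044,"dy":-0.0235,"dz":-0.0067},{"dx":0.044,"dy":-0.0235,"dz":-0.0067},{"dx":0.044,"dy":-0.0235,"dz":-0.0067}]'
python3 -m jog '[{"dx":0.044,"dy":-0.0235,"dz":-0.0067},{"dx":0.044,"dy":-0.0235,"dz":-0.0067},{"dx":0.044,"dy":-0.0235,"dz":-0.0067},{"dx":0.044,"dy":-0.0235,"dz":-0.0067},{}]'
cat > cap.py <<'E'
import sys,pickle
from h import *
n=sys.argv[1]; s=env.get_state(); c=vision.get_calibration("wrist"); im=vision.capture("wrist")
cv2.imwrite(f"pics/{n}.png",im[:,:,::-1]); pickle.dump((s,c),open(f"{n}.pkl","wb"))
cv2.imwrite(f"pics/{n}_v.png",cv2.resize(im[:,:,::-1],None,fx=1.5625,fy=1.5625,interpolation=cv2.INTER_CUBIC))
E
python3 cap.py w1
```

```text
$[0]: bad value
$[0]: bad value
$[0]: bad value
```

View pics/w1_v.png

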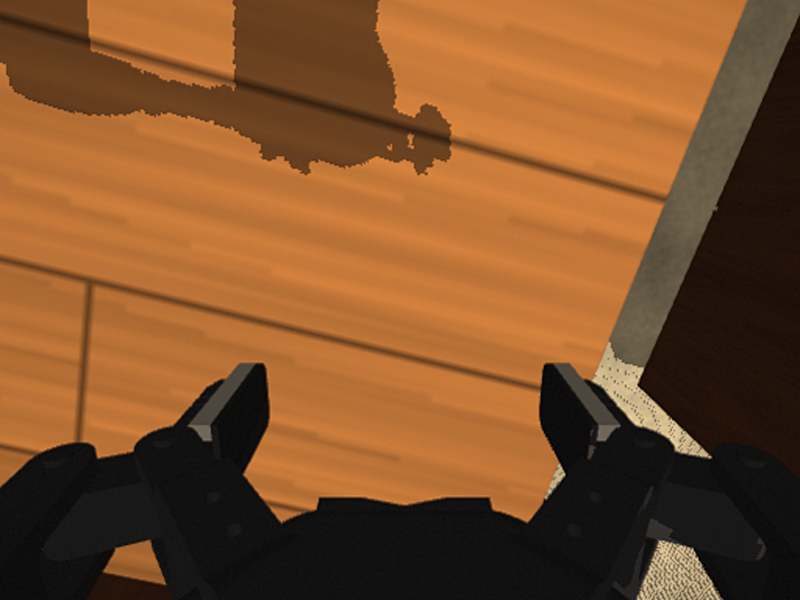

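The arm did not move: rows need every key. The view shows only the bench, with the fingers in the lower half (fingertips near (165,235) and (355,235) in raw pixels).

```bash
python3 -m jog '[{"hand":0.085,"dx":0.044,"dy":-0.0235,"dz":-0.0067,"rx":0,"ry":0,"rz":0},{"hand":0.085,"dx":0.044,"dy":-0.0235,"dz":-0.0067,"rx":0,"ry":0,"rz":0},{"hand":0.085,"dx":0.044,"dy":-0.0235,"dz":-0.0067,"rx":0,"ry":0,"rz":0},{"hand":0.085,"dx":0.044,"dy":-0.0235,"dz":-0.0067,"rx":0,"ry":0,"rz":0}]'
python3 -m jog '[{"hand":0.085,"dx":0.044,"dy":-0.0235,"dz":-0.0067,"rx":0,"ry":0,"rz":0},{"hand":0.085,"dx":0.044,"dy":-0.0235,"dz":-0.0067,"rx":0,"ry":0,"rz":0},{"hand":0.085,"dx":0.044,"dy":-0.0235,"dz":-0.0067,"rx":0,"ry":0,"rz":0},{"hand":0.085,"dx":0.044,"dy":-0.0235,"dz":-0.0067,"rx":0,"ry":0,"rz":0}]'
python3 -m jog '[{"hand":0.085,"dx":0.044,"dy":-0.0235,"dz":-0.0067,"rx":0,"ry":0,"rz":0},{"hand":0.085,"dx":0.044,"dy":-0.0235,"dz":-0.0067,"rx":0,"ry":0,"rz":0},{"hand":0.085,"dx":0.044,"dy":-0.0235,"dz":-0.0067,"rx":0,"ry":0,"rz":0},{"hand":0.085,"dx":0.044,"dy":-0.0235,"dz":-0.0067,"rx":0,"ry":0,"rz":0},{"hand":0.085,"dx":0,"dy":0,"dz":0,"rx":0,"ry":0,"rz":0}]'
python3 cap.py w2
```

```text
t: 0.65
position: [0.3046, -0.4685, 0.2662]
eef_rot: [-3.116, -0.397, 0.0]
contact_force: [0.5, -0.8, 0.0]
gripper_width: 0.0854
grip_force: 0.0
t: 1.15
position: [0.4514, -0.3333, 0.293]
eef_rot: [-3.116, -0.398, 0.0]
contact_force: [0.1, -0.6, 0.2]
gripper_width: 0.0852
grip_force: 0.0
t: 1.78
position: [0.5992, -0.1971, 0.3196]
eef_rot: [-3.115, -0.403, -0.001]
contact_force: [-1.1, 0.6, 0.2]
gripper_width: 0.0852
grip_force: 0.0
```

View pics/w2_v.png

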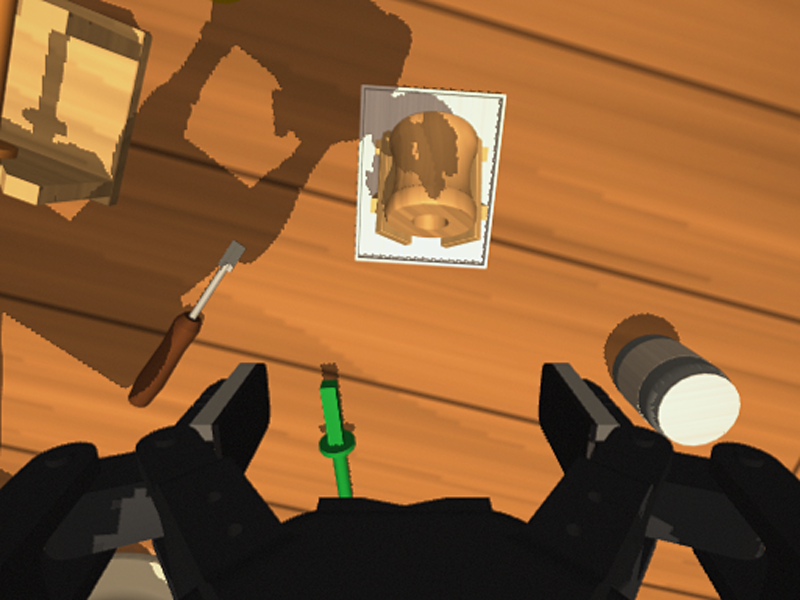

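The stand is clearly seen: tray corners (view px) (362,86), (505,95), (487,268), (356,260), with the upper bore mouth at (431,222). Next is the rack.

```bash
python3 -m jog '[{"hand":0.085,"dx":0,"dy":-0.045,"dz":0,"rx":0,"ry":0,"rz":2.4},{"hand":0.085,"dx":0,"dy":-0.045,"dz":0,"rx":0,"ry":0,"rz":2.4},{"hand":0.085,"dx":0,"dy":-0.045,"dz":0,"rx":0,"ry":0,"rz":2.4},{"hand":0.085,"dx":0,"dy":-0.045,"dz":0,"rx":0,"ry":0,"rz":2.4}]'
python3 -m jog '[{"hand":0.085,"dx":0,"dy":-0.045,"dz":0,"rx":0,"ry":0,"rz":2.4},{"hand":0.085,"dx":0,"dy":-0.045,"dz":0,"rx":0,"ry":0,"rz":2.4},{"hand":0.085,"dx":0,"dy":-0.045,"dz":0,"rx":0,"ry":0,"rz":2.4},{"hand":0.085,"dx":0,"dy":-0.045,"dz":0,"rx":0,"ry":0,"rz":2.4},{"hand":0.085,"dx":0,"dy":0,"dz":0,"rx":0,"ry":0,"rz":0}]'
python3 cap.py w3
python3 - <<'E'
from h import *; import pickle
s,c=pickle.load(open("w2.pkl","rb")); im=cv2.imread("pics/w2.png")
hsv=cv2.cvtColor(im,cv2.COLOR_BGR2HSV); m=((hsv[:,:,1]<40)&(hsv[:,:,2]>120)).astype(np.uint8)
m=cv2.morphologyEx(m,cv2.MORPH_CLOSE,np.ones((5,5)))
cs,_=cv2.findContours(m,0,2); cs=[k for k in cs if cv2.contourArea(k)>1000 and k[:,0,1].mean()<200]
for k in cs:
    P=np.array([onz(c,u,v,.012)[:2] for u,v in k[:,0]])*1000
    r=cv2.minAreaRect(P.astype(np.float32)); print(r)
for u,v,z in [(362,86,.012),(505,95,.012),(487,268,.012),(356,260,.012),(431,222,.103)]:
    print(onz(c,u/1.5625,v/1.5625,z).round(4))
E
```

```text
t: 2.33
position: [0.5619, -0.0227, 0.3195]
eef_rot: [3.139, 0.131, -0.001]
contact_force: [0.4, 0.0, -0.6]
gripper_width: 0.0851
grip_force: 0.0
t: 2.95
position: [0.5583, 0.1582, 0.3194]
eef_rot: [-3.139, 0.126, 0.001]
contact_force: [0.3, -1.4, -0.4]
gripper_width: 0.0852
grip_force: 0.0
((653.6568603515625, -204.22679138183594), (159.34986877441406, 130.1162109375), 11.135170936584473)
[ 0.7181 -0.1268  0.012 ]
[ 0.7435 -0.2524  0.012 ]
[ 0.5878 -0.285   0.012 ]
[ 0.5625 -0.1577  0.012 ]
[ 0.6272 -0.2109  0.103 ]
```

View pics/w3_v.png

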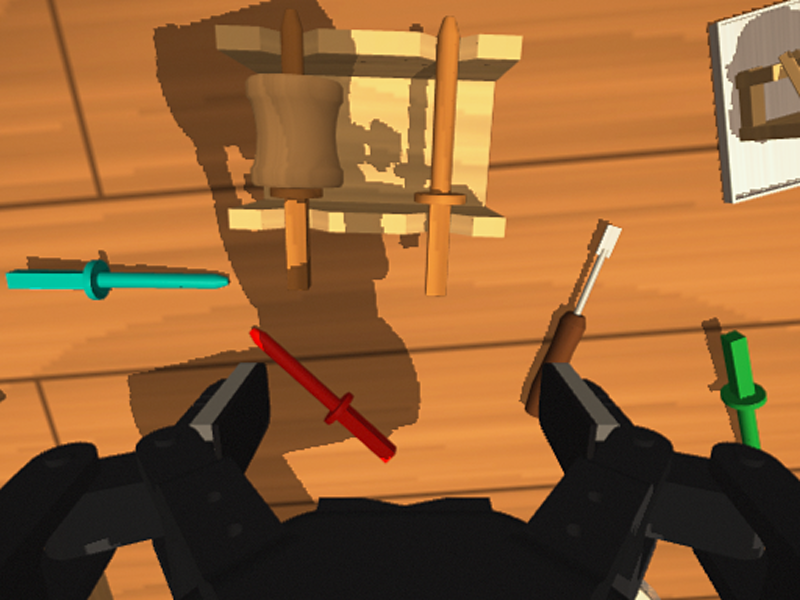

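The empty dowel lies in the right place: handle end at (436,293), disc at (440,197), tip at (450,17) in view px. The full one is on the left.

Run:
```python
from h import *; import pickle
s,c=pickle.load(open("w3.pkl","rb")); im=cv2.imread("pics/w3.png").astype(int)
k=1.5625
for n,u,v,z in [("tip",450,17,.096),("handle end top",436,294,.1),("disc",440,192,.105)]: print(n,onz(c,u/k,v/k,z).round(4))
# edges by row: print rows of red channel & saturation around the dowel
for v in [25,40,55,70,95,105,150,160,170,180]:
    row=im[v,262:305]; g=np.abs(np.diff(row,axis=0)).sum(1); i=np.argsort(-g)[:4]; print(v,sorted((262.5+i).tolist()),g[np.sort(i)])
def prof(v,z): pass
t=cv2.imread("pics/top0.png"); ct=vision.get_calibration("top")
print(onz(ct,221.1,201.4,.1),onz(ct,225.9,148.6,.096)); print(s["position"],R.from_rotvec(s["eef_rot"]).as_matrix().round(4))
cv2.imwrite("pics/w3c.png",cv2.resize(cv2.imread("pics/w3.png")[0:200,240:330],None,fx=3,fy=3,interpolation=cv2.INTER_NEAREST))
```

```text
tip [0.7197 0.1132 0.096 ]
handle end top [0.5214 0.1351 0.1   ]
disc [0.6019 0.1277 0.105 ]
25 [278.5, 279.5, 280.5, 294.5] [ 99 236  72  98]
40 [279.5, 280.5, 291.5, 292.5] [ 73  53  45 132]
55 [272.5, 277.5, 278.5, 292.5] [190 248 120 154]
70 [271.5, 272.5, 277.5, 291.5] [126 124 283 191]
95 [270.5, 275.5, 276.5, 289.5] [171 187 184 177]
105 [271.5, 272.5, 275.5, 289.5] [ 86 113 322 188]
150 [268.5, 272.5, 274.5, 301.5] [157  83 196  84]
160 [271.5, 272.5, 273.5, 287.5] [ 27 165 193  38]
170 [271.5, 272.5, 273.5, 286.5] [ 62 124 216  86]
180 [271.5, 272.5, 273.5, 285.5] [166 150  48  41]
[0.5252936  0.13564922 0.1       ] [0.71365223 0.1184316  0.096     ]
[0.55834619 0.15822536 0.31935863] [[ 9.968e-01 -7.990e-02 -6.000e-04]
 [-7.990e-02 -9.968e-01  1.000e-04]
 [-6.000e-04 -1.000e-04 -1.000e+00]]
```

View pics/w3c.png

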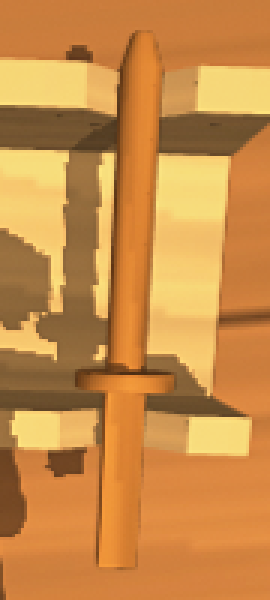

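Run:
```python
from h import *; import pickle
s,c=pickle.load(open("w3.pkl","rb"))
P=np.array([onz(c,u+.5-.5,v,z)[:2] for u,v,z in [(287,25,.096),(285.2,55,.096),(283,95,.096),(282.5,105,.096)]])
d=np.polyfit(P[:,0],P[:,1],1); ang=np.degrees(np.arctan(d[0]));print(P.round(4),"yaw",ang)
print([onz(c,u,v,.102).round(4) for u,v in [(279.75,170),(279.1,180)]], [np.polyval(d,x) for x in (.5214,.54,.7197)])
a=np.radians(ang); x=.7197-.18*np.cos(a); g=np.array([x,np.polyval(d,x),.096]); print("grip",g)
s=env.get_state();M=R.from_rotvec(s["eef_rot"]).as_matrix()
print("tool delta",(M.T@(g-[0,0,.011]-s["position"])).round(4),"tool yaw",np.degrees(np.arctan2(M[1,0],M[0,0])))
```

```text
[[0.706  0.115 ]
 [0.6758 0.1187]
 [0.6329 0.1235]
 [0.6218 0.1248]] yaw -6.5876820643224985
[array([0.5451, 0.133 , 0.102 ]), array([0.5325, 0.1345, 0.102 ])] [np.float64(0.13640611782570974), np.float64(0.1342580766183325), np.float64(0.11350522688899416)]
grip [0.54088846 0.13415547 0.096     ]
tool delta [-0.0155  0.0239  0.2344] tool yaw -4.593262354999945
```

```bash
python3 -m jog '[{"hand":0.085,"dx":-0.0155,"dy":0.0238,"dz":0.02,"rx":0,"ry":0,"rz":1.9},{"hand":0.085,"dx":0,"dy":0,"dz":0.045,"rx":0,"ry":0,"rz":0},{"hand":0.085,"dx":0,"dy":0,"dz":0.045,"rx":0,"ry":0,"rz":0},{"hand":0.07,"dx":0,"dy":0,"dz":0.04,"rx":0,"ry":0,"rz":0},{"hand":0.05,"dx":0,"dy":0,"dz":0,"rx":0,"ry":0,"rz":0}]'
python3 cap.py w4
python3 - <<'E'
from h import *
g=np.array([.5409,.1338,.096]);s=env.get_state();M=R.from_rotvec(s["eef_rot"]).as_matrix()
print("tool delta",(M.T@(g-[0,0,.011]-s["position"])).round(4),"tool yaw",np.degrees(np.arctan2(M[1,0],M[0,0])))
E
```

```text
t: 3.62
position: [0.5397, 0.1326, 0.1677]
eef_rot: [3.135, -0.182, -0.008]
contact_force: [-0.3, 0.6, 0.8]
gripper_width: 0.0536
grip_force: 0.0
tool delta [-0.0001 -0.0008  0.0846] tool yaw -6.626363789825189
```

View pics/w4_v.png

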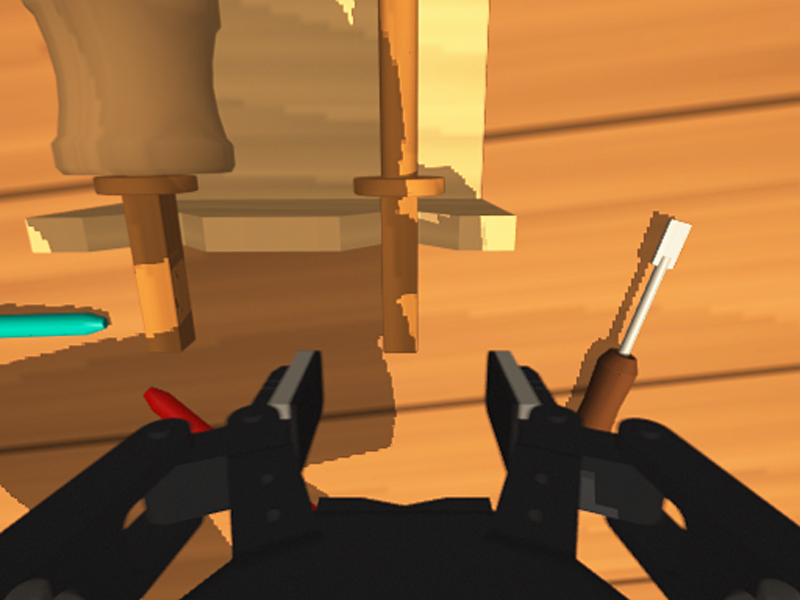

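Centred: handle (384–418, 352) lies midway between the pads (321, 487), at about 401 against 404. Descend and grip.

```bash
python3 -m jog '[{"hand":0.05,"dx":0,"dy":-0.0008,"dz":0.028,"rx":0,"ry":0,"rz":0},{"hand":0.05,"dx":0,"dy":0,"dz":0.028,"rx":0,"ry":0,"rz":0},{"hand":0.05,"dx":0,"dy":0,"dz":0.0268,"rx":0,"ry":0,"rz":0},{"hand":0.05,"dx":0,"dy":0,"dz":0,"rx":0,"ry":0,"rz":0}]'
python3 -m jog '[{"hand":0.03,"dx":0,"dy":0,"dz":0,"rx":0,"ry":0,"rz":0},{"hand":0.0,"dx":0,"dy":0,"dz":0,"rx":0,"ry":0,"rz":0},{"hand":0.0,"dx":0,"dy":0,"dz":0,"rx":0,"ry":0,"rz":0},{"hand":0.0,"dx":0,"dy":0,"dz":0,"rx":0,"ry":0,"rz":0}]' 80
python3 - <<'E'
from h import *
s=env.get_state();M=R.from_rotvec(s["eef_rot"]).as_matrix();print(s["position"],M.round(4))
E
```

```text
t: 4.18
position: [0.5418, 0.1346, 0.0874]
eef_rot: [3.136, -0.18, -0.001]
contact_force: [0.1, -1.0, 0.9]
gripper_width: 0.0501
grip_force: 0.0
t: 4.68
position: [0.5425, 0.1352, 0.0884]
eef_rot: [-3.136, 0.18, -0.004]
contact_force: [-1.9, -1.7, 10.9]
gripper_width: 0.0144
grip_force: 80.7
[0.54247353 0.13519118 0.08838046] [[ 9.935e-01 -1.141e-01  2.500e-03]
 [-1.141e-01 -9.935e-01  2.000e-04]
 [ 2.400e-03 -5.000e-04 -1.000e+00]]
```

```bash
python3 -m jog '[{"hand":0,"dx":0,"dy":0,"dz":-0.015,"rx":0,"ry":0,"rz":0},{"hand":0,"dx":0,"dy":0,"dz":-0.03,"rx":0,"ry":0,"rz":0},{"hand":0,"dx":0,"dy":0,"dz":-0.045,"rx":0,"ry":0,"rz":0},{"hand":0,"dx":0,"dy":0,"dz":-0.045,"rx":0,"ry":0,"rz":0}]'
python3 -m jog '[{"hand":0,"dx":-0.0153,"dy":0.0473,"dz":0,"rx":0,"ry":0,"rz":-2.2},{"hand":0,"dx":-0.0153,"dy":0.0473,"dz":0,"rx":0,"ry":0,"rz":-2.2},{"hand":0,"dx":-0.0153,"dy":0.0473,"dz":0,"rx":0,"ry":0,"rz":-2.2},{"hand":0,"dx":-0.0153,"dy":0.0473,"dz":0,"rx":0,"ry":0,"rz":-2.2}]'
python3 -m jog '[{"hand":0,"dx":-0.0153,"dy":0.0473,"dz":0,"rx":0,"ry":0,"rz":-2.2},{"hand":0,"dx":-0.0153,"dy":0.0473,"dz":0,"rx":0,"ry":0,"rz":-2.2},{"hand":0,"dx":-0.0153,"dy":0.0473,"dz":0,"rx":0,"ry":0,"rz":-2.2},{"hand":0,"dx":-0.0153,"dy":0.0473,"dz":0,"rx":0,"ry":0,"rz":-2.2}]'
python3 -m jog '[{"hand":0,"dx":0,"dy":0,"dz":0,"rx":0,"ry":-10,"rz":0},{"hand":0,"dx":0,"dy":0,"dz":0,"rx":0,"ry":-10,"rz":0},{"hand":0,"dx":0,"dy":0,"dz":0,"rx":0,"ry":-10,"rz":0},{"hand":0,"dx":0,"dy":0,"dz":0,"rx":0,"ry":0,"rz":0}]'
cat > tgt.py <<'E'
import sys
from h import *
# tool target whose x axis is d(yaw,pitch down), grip point at g -> deltas in tool axes
def todo(g,yaw,pitch):
    T=R.from_euler("ZY",[yaw,pitch],degrees=True).as_matrix()@np.diag([1,-1,-1.])
    s=env.get_state();M=R.from_rotvec(s["eef_rot"]).as_matrix()
    tcp=np.array(g)+.011*T[:,2]
    print("pos",s["position"].round(4),"shift in tool",(M.T@(tcp-s["position"])).round(4),"turn",np.degrees(R.from_matrix(M.T@T).as_rotvec()).round(2))
    return T
E
python3 cap.py w5
python3 - <<'E'
from tgt import *
C=np.array([.6586,-.2035,.085]); d=R.from_euler("ZY",[11.2,30],degrees=True).as_matrix()[:,0]; print(d)
todo(C-.257*d,11.2,30)
E
```

```text
t: 5.18
position: [0.5413, 0.1352, 0.2245]
eef_rot: [-3.136, 0.18, -0.001]
contact_force: [0.1, 0.7, -1.4]
gripper_width: 0.0146
grip_force: 79.3
t: 5.68
position: [0.4691, -0.0513, 0.2232]
eef_rot: [3.141, 0.064, 0.002]
contact_force: [1.1, -1.1, -0.9]
gripper_width: 0.0142
grip_force: 79.3
t: 6.18
position: [0.4266, -0.2457, 0.2232]
eef_rot: [3.126, 0.304, 0.002]
contact_force: [1.0, 1.2, 0.7]
gripper_width: 0.0147
grip_force: 79.3
t: 6.68
position: [0.4284, -0.2435, 0.2213]
eef_rot: [2.973, 0.29, -0.8]
contact_force: [0.2, 0.1, -1.1]
gripper_width: 0.0144
grip_force: 79.3
[ 0.84953208  0.16821188 -0.5       ]
pos [ 0.4279 -0.2436  0.2218] shift in tool [0.0141 0.0054 0.0124] turn [-0.07 -0.09 -0.06]
```

View pics/w5_v.png

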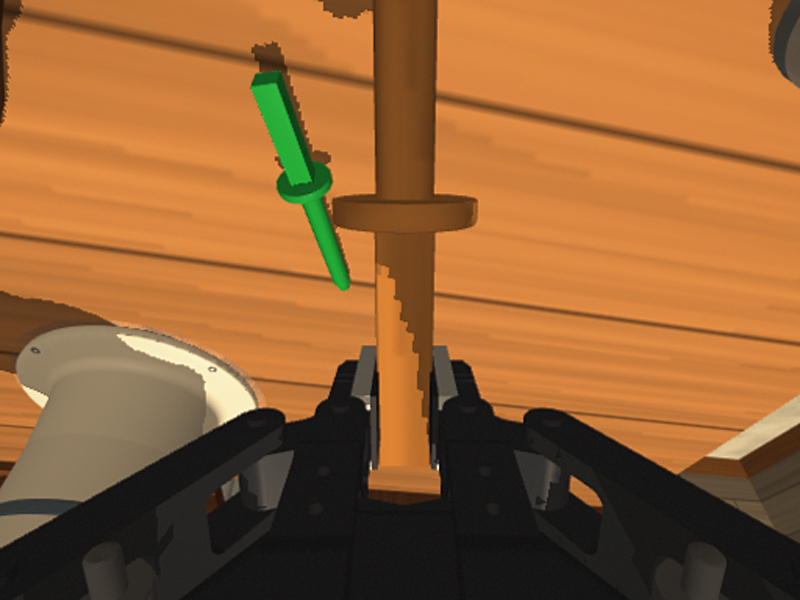

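The dowel lies along the tool x axis (spindle centre column 406, handle 405.5, camera axis 404), but the tip is out of view. I move to the pre-insertion pose and check with the fixed cameras, with predicted points marked.

```bash
python3 -m jog '[{"hand":0,"dx":0.014,"dy":0.0054,"dz":0.0094,"rx":0,"ry":0,"rz":0},{"hand":0,"dx":0,"dy":0,"dz":0,"rx":0,"ry":0,"rz":0},{"hand":0,"dx":0,"dy":0,"dz":0,"rx":0,"ry":0,"rz":0}]'
python3 - <<'E'
from tgt import *; import pickle
s5,c5=pickle.load(open("w5.pkl","rb"));M=R.from_rotvec(s5["eef_rot"]).as_matrix()
for z in (-.008,-.011):
    for x in (-.02,.053,.06): print(z,x,"L/R",(proj(c5,s5["position"]+M@[x,-.008,z])*1.5625).round(1),(proj(c5,s5["position"]+M@[x,.008,z])*1.5625).round(1))
s=env.get_state();M=R.from_rotvec(s["eef_rot"]).as_matrix();p=s["position"]
C=np.array([.6586,-.2035,.085]); d=R.from_euler("ZY",[11.2,30],degrees=True).as_matrix()[:,0]
todo(C-.257*d,11.2,30)
tip=p+M@[.18,0,-.008]; dc=p+M@[.06,0,-.008]; print("tip",tip, "want",C-.077*d)
out=[]
for n,k in (("scene",5),("top",5)):
    c=vision.get_calibration(n); im=vision.capture(n)[:,:,::-1].copy(); cv2.imwrite(f"pics/{n}6.png",im)
    q=(proj(c,C-.037*d)+proj(c,tip))/2; x0,y0=int(q[0]-38),int(q[1]-55)
    cr=cv2.resize(im[y0:y0+110,x0:x0+76],None,fx=k,fy=k,interpolation=cv2.INTER_CUBIC)
    for P,col in ((tip,(255,0,0)),(dc,(255,255,0)),(C-.037*d,(0,0,255)),(C+.037*d,(0,255,0))):
        u=((proj(c,P)-[x0,y0]+.5)*k).astype(int); cv2.circle(cr,tuple(int(i) for i in u),2,col,-1)
    print(n,x0,y0,proj(c,tip),proj(c,dc),proj(c,C-.037*d)); out.append(cr)
cv2.imwrite("pics/comp.png",np.hstack(out))
E
```

```text
t: 7.1
position: [0.4351, -0.2482, 0.2071]
eef_rot: [2.974, 0.286, -0.796]
contact_force: [-0.1, 0.2, -0.4]
gripper_width: 0.0141
grip_force: 79.3
-0.008 -0.02 L/R [378.8 450.4] [429.1 450.4]
-0.008 0.053 L/R [375.1 219.9] [433.3 220. ]
-0.008 0.06 L/R [374.7 193.9] [433.8 194. ]
-0.011 -0.02 L/R [378.3 456.3] [429.6 456.3]
-0.011 0.053 L/R [374.4 221.3] [434.  221.4]
-0.011 0.06 L/R [374.  194.7] [434.5 194.8]
pos [ 0.4351 -0.2482  0.2071] shift in tool [ 0.0014 -0.0005  0.0027] turn [-0.1  -0.04 -0.18]
tip [ 0.59210269 -0.21772494  0.12411377] want [ 0.59318603 -0.21645231  0.1235    ]
scene 162 97 [204.29417029 147.02260647] [226.64510875 115.67046816] [196.66073461 158.23839685]
top 283 119 [323.56491041 178.97767337] [333.34391499 206.35726545] [320.08552571 170.20462369]
```

View pics/comp.png

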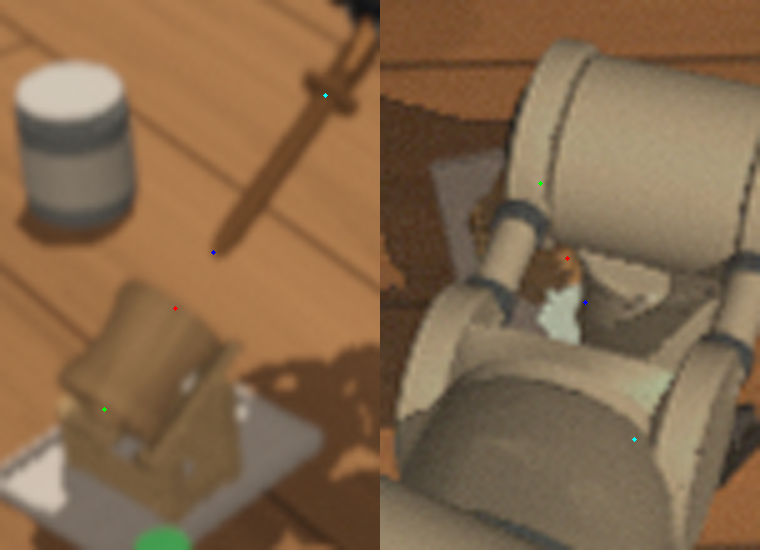

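The scene crop shows the dowel tip at (219,251), about 1 raw px from its predicted mark, and the mill's end centres within 1 px of theirs. That is inside the calibration error and the 6 mm clearance. The top view is blocked by the arm. I insert in steps and watch the force.

```bash
python3 -m jog '[{"hand":0,"dx":0.02,"dy":-0.0005,"dz":0.002,"rx":0,"ry":0,"rz":0},{"hand":0,"dx":0.02,"dy":0,"dz":0,"rx":0,"ry":0,"rz":0},{"hand":0,"dx":0.02,"dy":0,"dz":0,"rx":0,"ry":0,"rz":0},{"hand":0,"dx":0,"dy":0,"dz":0,"rx":0,"ry":0,"rz":0}]'
python3 -m jog '[{"hand":0,"dx":0.015,"dy":0,"dz":0,"rx":0,"ry":0,"rz":0},{"hand":0,"dx":0,"dy":0,"dz":0,"rx":0,"ry":0,"rz":0}]'
python3 - <<'E'
from tgt import *; import pickle
C=np.array([.6586,-.2035,.085]); d=R.from_euler("ZY",[11.2,30],degrees=True).as_matrix()[:,0]
todo(C-.097*d,11.2,30); print(env.get_state()["torque"])
im=cv2.imread("pics/w5.png").astype(int)
for v in (60,100,150,160,180,200):
    r=im[v,200:330].sum(1); g=np.abs(np.diff(r)); i=np.where(g>60)[0]; print(v,[(int(200+a),int(g[a])) for a in i])
c=vision.get_calibration("scene"); im=vision.capture("scene")[:,:,::-1]; cv2.imwrite("pics/scene7.png",im)
a=cv2.imread("pics/scene6.png").astype(int); D=np.abs(a-im).sum(2)>60
ys,xs=np.nonzero(D[140:215,165:235]); print(len(xs), (xs.min()+165,xs.max()+165,ys.min()+140,ys.max()+140) if len(xs) else "")
E
```

```text
t: 7.7
position: [0.4865, -0.2372, 0.1736]
eef_rot: [2.973, 0.289, -0.798]
contact_force: [0.4, -0.1, -0.5]
gripper_width: 0.0146
grip_force: 79.3
t: 7.95
position: [0.4987, -0.2351, 0.167]
eef_rot: [2.973, 0.288, -0.797]
contact_force: [-0.4, -0.2, 0.5]
gripper_width: 0.0144
grip_force: 79.3
pos [ 0.4987 -0.2351  0.167 ] shift in tool [ 0.0851 -0.0001  0.0005] turn [-0.08  0.01 -0.11]
[ 0.0653053  -0.30199261  0.01191202]
60 [(238, 139), (239, 99), (278, 83)]
100 [(211, 169), (239, 201), (277, 136), (278, 114)]
150 [(200, 139), (215, 89), (216, 130), (238, 97), (239, 121), (277, 107), (278, 126)]
160 [(204, 138), (218, 98), (219, 176), (239, 218), (277, 95), (278, 131)]
180 [(212, 66), (239, 135), (240, 101), (252, 151), (276, 61), (277, 195)]
200 [(239, 131), (240, 69), (255, 121), (276, 112), (277, 125)]
634 (np.int64(165), np.int64(234), np.int64(140), np.int64(214))
```

No contact with the tip about 35 mm in. I go on.

```bash
python3 -m jog '[{"hand":0,"dx":0.02,"dy":0,"dz":0,"rx":0,"ry":0,"rz":0},{"hand":0,"dx":0.02,"dy":0,"dz":0,"rx":0,"ry":0,"rz":0},{"hand":0,"dx":0.02,"dy":0,"dz":0,"rx":0,"ry":0,"rz":0},{"hand":0,"dx":0,"dy":0,"dz":0,"rx":0,"ry":0,"rz":0}]'
python3 -m jog '[{"hand":0,"dx":0.014,"dy":0,"dz":0,"rx":0,"ry":0,"rz":0},{"hand":0,"dx":0.006,"dy":0,"dz":0,"rx":0,"ry":0,"rz":0},{"hand":0,"dx":0,"dy":0,"dz":0,"rx":0,"ry":0,"rz":0}]'
python3 - <<'E'
from tgt import *
C=np.array([.6586,-.2035,.085]); d=R.from_euler("ZY",[11.2,30],degrees=True).as_matrix()[:,0]
todo(C-.097*d,11.2,30)
E
```

```text
t: 8.5
position: [0.55, -0.2249, 0.1363]
eef_rot: [2.973, 0.289, -0.798]
contact_force: [-0.4, 0.3, 0.3]
gripper_width: 0.0143
grip_force: 79.3
t: 8.88
position: [0.5664, -0.2219, 0.1273]
eef_rot: [2.973, 0.288, -0.797]
contact_force: [-0.7, -1.1, -1.1]
gripper_width: 0.0144
grip_force: 79.3
pos [ 0.5664 -0.2219  0.1273] shift in tool [ 0.0056 -0.0001  0.0006] turn [-0.08  0.01 -0.13]
```

```bash
python3 -m jog '[{"hand":0,"dx":0.005,"dy":0,"dz":0,"rx":0,"ry":0,"rz":0},{"hand":0,"dx":0,"dy":0,"dz":0,"rx":0,"ry":0,"rz":0},{"hand":0,"dx":0.001,"dy":0,"dz":0.005,"rx":0,"ry":5,"rz":0},{"hand":0,"dx":0.001,"dy":0,"dz":0.005,"rx":0,"ry":5,"rz":0},{"hand":0,"dx":0,"dy":0,"dz":0,"rx":0,"ry":0,"rz":0}]'
python3 -m jog '[{"hand":0,"dx":0.001,"dy":0,"dz":0.005,"rx":0,"ry":5,"rz":0},{"hand":0,"dx":0.001,"dy":0,"dz":0.005,"rx":0,"ry":5,"rz":0},{"hand":0,"dx":0.001,"dy":0,"dz":0.004,"rx":0,"ry":5,"rz":0},{"hand":0,"dx":0,"dy":0,"dz":0,"rx":0,"ry":0,"rz":0}]'
python3 - <<'E'
from h import *
s=env.get_state();M=R.from_rotvec(s["eef_rot"]).as_matrix();print(M.round(3),s["torque"].round(2))
im=vision.capture("scene")[:,:,::-1]; cv2.imwrite("pics/scene8.png",im)
E
```

```text
t: 9.5
position: [0.5667, -0.222, 0.116]
eef_rot: [3.047, 0.293, -0.537]
contact_force: [0.7, -0.8, -0.9]
gripper_width: 0.0143
grip_force: 79.2
t: 10.0
position: [0.566, -0.222, 0.1011]
eef_rot: [3.116, 0.3, -0.14]
contact_force: [0.2, -0.4, -1.8]
gripper_width: 0.0144
grip_force: 79.2
[[ 0.978  0.191 -0.088]
 [ 0.19  -0.982 -0.016]
 [-0.089 -0.001 -0.996]] [-0.01  0.09  0.02]
```

```bash
python3 -m jog '[{"hand":0,"dx":0,"dy":0,"dz":-0.012,"rx":0,"ry":4,"rz":0},{"hand":0,"dx":0,"dy":0,"dz":-0.025,"rx":0,"ry":4,"rz":0},{"hand":0,"dx":0,"dy":0,"dz":-0.03,"rx":0,"ry":2,"rz":0},{"hand":0,"dx":0,"dy":0,"dz":-0.03,"rx":0,"ry":0,"rz":0},{"hand":0,"dx":0,"dy":0,"dz":-0.03,"rx":0,"ry":0,"rz":0}]'
python3 -m jog '[{"hand":0,"dx":0,"dy":0,"dz":-0.012,"rx":0,"ry":0,"rz":0},{"hand":0,"dx":0,"dy":0,"dz":0,"rx":0,"ry":0,"rz":0},{"hand":0,"dx":0,"dy":0,"dz":0,"rx":0,"ry":0,"rz":0}]'
python3 - <<'E'
from tgt import *
s=env.get_state();M=R.from_rotvec(s["eef_rot"]).as_matrix();print(M[:,0].round(3),s["torque"].round(2),s["contact_force"])
todo(np.array([.5425,.1352,.2474]),-6.55,-4)
c=vision.get_calibration("wrist");im=vision.capture("wrist")[:,:,::-1]; cv2.imwrite("pics/w9.png",im)
# mill visible ahead of the disc: expected column span of 70 mm bead just ahead of the disc
p=s["position"]
for x in (.053,.06,.064,.07): print(x,[proj(c,p+M@[x,y,-.005]).round(0).tolist() for y in (-.035,.035)],"front-top",proj(c,p+M@[x,0,-.035]).round(0))
for v in range(60,160,6): print(v,im[v,180:340:16].sum(1).tolist())
E
```

```text
t: 10.68
position: [0.5619, -0.2227, 0.2288]
eef_rot: [-3.115, -0.302, -0.132]
contact_force: [-0.4, -0.1, -1.5]
gripper_width: 0.0145
grip_force: 79.1
t: 11.05
position: [0.5603, -0.2227, 0.2383]
eef_rot: [-3.115, -0.301, -0.133]
contact_force: [-0.6, 0.5, -0.4]
gripper_width: 0.0145
grip_force: 79.1
[0.978 0.191 0.085] [-0.04  0.17  0.  ] [-0.58884426  0.51937075 -0.44587955]
pos [ 0.5603 -0.2227  0.2383] shift in tool [ 0.0515 -0.3545  0.0067] turn [-1.44 -0.87 17.55]
0.053 [[179.0, 139.0], [339.0, 139.0]] front-top [259. 150.]
0.06 [[178.0, 123.0], [340.0, 123.0]] front-top [259. 129.]
0.064 [[177.0, 113.0], [340.0, 113.0]] front-top [259. 116.]
0.07 [[176.0, 99.0], [342.0, 99.0]] front-top [259.  97.]
60 [248, 312, 356, 372, 372, 371, 559, 550, 531, 465]
66 [241, 313, 361, 361, 368, 358, 576, 554, 529, 465]
72 [272, 325, 368, 366, 375, 354, 344, 566, 530, 502]
78 [278, 318, 362, 359, 375, 355, 341, 453, 528, 513]
84 [276, 317, 357, 362, 368, 348, 336, 597, 531, 507]
90 [267, 314, 355, 356, 369, 339, 333, 328, 531, 507]
96 [270, 311, 351, 354, 362, 337, 329, 325, 281, 502]
102 [265, 307, 345, 345, 354, 332, 322, 319, 282, 500]
108 [237, 284, 315, 323, 323, 332, 291, 291, 268, 457]
114 [132, 216, 360, 289, 210, 247, 176, 401, 438, 452]
120 [245, 193, 485, 289, 213, 246, 167, 397, 446, 431]
126 [432, 239, 478, 184, 210, 245, 170, 179, 422, 389]
132 [432, 242, 378, 219, 247, 265, 249, 214, 386, 402]
138 [429, 233, 469, 227, 251, 262, 252, 219, 388, 433]
144 [287, 236, 493, 228, 257, 258, 250, 219, 354, 279]
150 [250, 244, 755, 752, 253, 233, 205, 755, 342, 449]
156 [218, 432, 756, 754, 255, 230, 204, 755, 365, 428]
```

The mill is on the dowel, its end about 6 mm from the disc. I carry it to above the rack and check the rack's boards against the dowel in the w3 picture.

```bash
python3 -m jog '[{"hand":0,"dx":0,"dy":-0.015,"dz":0,"rx":0,"ry":0,"rz":0.9},{"hand":0,"dx":0,"dy":-0.03,"dz":0,"rx":0,"ry":0,"rz":1.6},{"hand":0,"dx":0,"dy":-0.035,"dz":0,"rx":0,"ry":0,"rz":1.7},{"hand":0,"dx":0,"dy":-0.035,"dz":0,"rx":0,"ry":0,"rz":1.7},{"hand":0,"dx":0,"dy":-0.035,"dz":0,"rx":0,"ry":0,"rz":1.7}]'
python3 -m jog '[{"hand":0,"dx":0,"dy":-0.035,"dz":0,"rx":0,"ry":0,"rz":1.7},{"hand":0,"dx":0,"dy":-0.035,"dz":0,"rx":0,"ry":0,"rz":1.7},{"hand":0,"dx":0,"dy":-0.035,"dz":0,"rx":0,"ry":0,"rz":1.7},{"hand":0,"dx":0,"dy":-0.035,"dz":0,"rx":0,"ry":0,"rz":1.7},{"hand":0,"dx":0,"dy":-0.035,"dz":0,"rx":0,"ry":0,"rz":1.7}]'
python3 -m jog '[{"hand":0,"dx":0,"dy":-0.02,"dz":0,"rx":0,"ry":0,"rz":0.9},{"hand":0,"dx":0,"dy":-0.01,"dz":0,"rx":0,"ry":0,"rz":0.5},{"hand":0,"dx":0,"dy":0,"dz":0,"rx":0,"ry":0,"rz":0},{"hand":0,"dx":0,"dy":0,"dz":0,"rx":0,"ry":0,"rz":0}]'
python3 - <<'E'
from tgt import *; import pickle
todo(np.array([.5425,.1352,.2474]),-6.5,-4)
s3,c=pickle.load(open("w3.pkl","rb")); im=cv2.imread("pics/w3.png").astype(int)
a=np.radians(-6.5);e=np.array([np.cos(a),np.sin(a)])
grip=np.array([.5425,.1352]); tip=np.array([.7197,.1134])
print("tip along from grip",(tip-grip)@e)
for col in (312,318):
    g=np.diff(im[:,col].sum(1)); 
    for v in np.where(np.abs(g)>70)[0]:
        if v<170: print(col,v,int(g[v]),"along from tip",((onz(c,col,v+.5,.105)[:2]-tip)@e*1000).round(1))
E
```

```text
t: 11.72
position: [0.539, -0.0727, 0.2399]
eef_rot: [-3.123, -0.091, -0.133]
contact_force: [0.3, 0.7, -1.8]
gripper_width: 0.0146
grip_force: 79.1
t: 12.35
position: [0.5387, 0.102, 0.2429]
eef_rot: [-3.115, 0.14, -0.131]
contact_force: [0.2, 0.9, -2.0]
gripper_width: 0.0145
grip_force: 79.1
t: 12.85
position: [0.5422, 0.1295, 0.2439]
eef_rot: [-3.113, 0.176, -0.131]
contact_force: [0.1, -1.1, -1.7]
gripper_width: 0.0148
grip_force: 79.1
pos [0.5422 0.1295 0.2439] shift in tool [-0.0002 -0.0055  0.0076] turn [-1.49 -0.75 -0.03]
tip along from grip 0.1785287628860317
312 21 190 along from tip -11.6
312 36 -118 along from tip -26.1
312 37 -196 along from tip -27.1
312 51 347 along from tip -41.0
312 132 -127 along from tip -128.5
312 138 312 along from tip -135.5
312 150 -75 along from tip -149.8
312 151 -106 along from tip -151.0
318 21 145 along from tip -11.4
318 37 -236 along from tip -26.9
318 50 109 along from tip -39.8
318 135 -114 along from tip -131.8
318 136 -95 along from tip -133.0
318 138 374 along from tip -135.3
318 151 -125 along from tip -150.7
```

```bash
python3 -m jog '[{"hand":0,"dx":0,"dy":-0.0055,"dz":0,"rx":-0.75,"ry":-2.4,"rz":0},{"hand":0,"dx":0,"dy":0,"dz":0.01,"rx":-0.75,"ry":-2.4,"rz":0},{"hand":0,"dx":0,"dy":0,"dz":0.025,"rx":0,"ry":0,"rz":0},{"hand":0,"dx":0,"dy":0,"dz":0.025,"rx":0,"ry":0,"rz":0},{"hand":0,"dx":0,"dy":0,"dz":0,"rx":0,"ry":0,"rz":0}]'
python3 -m jog '[{"hand":0,"dx":0,"dy":0,"dz":0,"rx":0,"ry":0,"rz":0},{"hand":0,"dx":0,"dy":0,"dz":0,"rx":0,"ry":0,"rz":0}]'
python3 - <<'E'
from tgt import *
todo(np.array([.5425,.1352,.0994]),-6.55,0)
s=env.get_state();c=vision.get_calibration("wrist");im=vision.capture("wrist")[:,:,::-1]; cv2.imwrite("pics/w10.png",im)
M=R.from_rotvec(s["eef_rot"]).as_matrix();p=s["position"]
# where the disc and mill edges show now, compared with the unloaded dowel in w5
a=cv2.imread("pics/w5.png").astype(int); b=im.astype(int)
for n,q in (("w5",a),("now",b)):
    for col in (230,245,270,285):
        g=np.diff(q[90:170,col].sum(1)); print(n,col,[(int(90+i),int(g[i])) for i in np.where(np.abs(g)>70)[0]])
c3=vision.get_calibration("scene"); im=vision.capture("scene")[:,:,::-1]; cv2.imwrite("pics/scene10.png",im)
E
```

```text
t: 13.48
position: [0.5423, 0.1349, 0.1821]
eef_rot: [3.136, -0.178, -0.008]
contact_force: [-0.5, -0.9, -1.3]
gripper_width: 0.0146
grip_force: 79.1
t: 13.72
position: [0.544, 0.1356, 0.185]
eef_rot: [-3.136, 0.177, -0.001]
contact_force: [-0.7, 0.5, -1.3]
gripper_width: 0.0142
grip_force: 79.1
pos [0.544  0.1356 0.185 ] shift in tool [-0.0015  0.0006  0.0966] turn [-0.02 -0.05  0.09]
w5 230 [(123, -163), (124, -99), (147, 180)]
w5 245 []
w5 270 []
w5 285 [(123, -161), (124, -101), (147, 221)]
now 230 [(147, 98)]
now 245 [(110, -73)]
now 270 []
now 285 [(124, -82), (147, 117), (159, 126)]
```

The disc edge sits at row 147 as before, so the dowel has not slipped. I lower it in.

```bash
python3 -m jog '[{"hand":0,"dx":-0.0015,"dy":0.0006,"dz":0.025,"rx":0,"ry":0,"rz":0},{"hand":0,"dx":0,"dy":0,"dz":0.025,"rx":0,"ry":0,"rz":0},{"hand":0,"dx":0,"dy":0,"dz":0.02,"rx":0,"ry":0,"rz":0},{"hand":0,"dx":0,"dy":0,"dz":0.012,"rx":0,"ry":0,"rz":0},{"hand":0,"dx":0,"dy":0,"dz":0,"rx":0,"ry":0,"rz":0}]'
python3 -m jog '[{"hand":0,"dx":0,"dy":0,"dz":0.005,"rx":0,"ry":0,"rz":0},{"hand":0,"dx":0,"dy":0,"dz":0.005,"rx":0,"ry":0,"rz":0},{"hand":0,"dx":0,"dy":0,"dz":0,"rx":0,"ry":0,"rz":0},{"hand":0,"dx":0,"dy":0,"dz":0,"rx":0,"ry":0,"rz":0}]'
python3 - <<'E'
from tgt import *
todo(np.array([.5425,.1352,.0994]),-6.55,0)
E
```

```text
t: 14.45
position: [0.5417, 0.1352, 0.1019]
eef_rot: [3.137, -0.177, -0.002]
contact_force: [0.1, -0.1, -0.4]
gripper_width: 0.0148
grip_force: 79.1
t: 14.95
position: [0.5419, 0.1352, 0.0923]
eef_rot: [-3.137, 0.177, 0.001]
contact_force: [-0.3, -0.2, -1.2]
gripper_width: 0.0144
grip_force: 79.1
pos [0.5419 0.1352 0.0923] shift in tool [ 0.0006 -0.      0.0039] turn [-0.01  0.02  0.1 ]
```

```bash
python3 -m jog '[{"hand":0,"dx":0,"dy":0,"dz":0.003,"rx":0,"ry":0,"rz":0},{"hand":0,"dx":0,"dy":0,"dz":0,"rx":0,"ry":0,"rz":0},{"hand":0,"dx":0,"dy":0,"dz":0,"rx":0,"ry":0,"rz":0}]'
python3 -m jog '[{"hand":0,"dx":0,"dy":0,"dz":0.0015,"rx":0,"ry":0,"rz":0},{"hand":0,"dx":0,"dy":0,"dz":0,"rx":0,"ry":0,"rz":0},{"hand":0,"dx":0,"dy":0,"dz":0,"rx":0,"ry":0,"rz":0}]'
```

```text
t: 15.32
position: [0.542, 0.1352, 0.0892]
eef_rot: [-3.136, 0.177, 0.001]
contact_force: [1.0, -0.5, -1.0]
gripper_width: 0.0147
grip_force: 79.3
t: 15.7
position: [0.542, 0.1352, 0.0884]
eef_rot: [-3.136, 0.177, -0.0]
contact_force: [-4.0, -1.7, 14.9]
gripper_width: 0.0145
grip_force: 81.6
```

Seated at the picking height with 15 N upward. I release, rise and look.

```bash
python3 -m jog '[{"hand":0.018,"dx":0,"dy":0,"dz":0,"rx":0,"ry":0,"rz":0},{"hand":0.025,"dx":0,"dy":0,"dz":0,"rx":0,"ry":0,"rz":0},{"hand":0.04,"dx":0,"dy":0,"dz":0,"rx":0,"ry":0,"rz":0},{"hand":0.05,"dx":0,"dy":0,"dz":0,"rx":0,"ry":0,"rz":0},{"hand":0.05,"dx":0,"dy":0,"dz":0,"rx":0,"ry":0,"rz":0}]' 20
python3 -m jog '[{"hand":0.05,"dx":0,"dy":0,"dz":-0.02,"rx":0,"ry":0,"rz":0},{"hand":0.05,"dx":0,"dy":0,"dz":-0.05,"rx":0,"ry":0,"rz":0},{"hand":0.05,"dx":0,"dy":0,"dz":-0.06,"rx":0,"ry":0,"rz":0},{"hand":0.05,"dx":-0.02,"dy":0,"dz":-0.06,"rx":0,"ry":0,"rz":0},{"hand":0.05,"dx":0,"dy":0,"dz":0,"rx":0,"ry":0,"rz":0}]'
python3 -m jog '[{"hand":0.05,"dx":0,"dy":0.0257,"dz":-0.03,"rx":0,"ry":0,"rz":0},{"hand":0.05,"dx":0,"dy":0,"dz":0,"rx":0,"ry":0,"rz":0},{"hand":0.05,"dx":0,"dy":0,"dz":0,"rx":0,"ry":0,"rz":0},{"hand":0.05,"dx":0,"dy":0,"dz":0,"rx":0,"ry":0,"rz":0}]'
python3 cap.py w11
python3 - <<'E'
from h import *; import pickle
s,c=pickle.load(open("w11.pkl","rb")); im=cv2.imread("pics/w11.png").astype(int)
a=np.radians(-6.55);e=np.array([np.cos(a),np.sin(a),0]);l=np.array([-e[1],e[0],0])
o=np.array([.5425,.1352,.096])+.060*e
P=lambda x,y,z:o+e*x+l*y+np.array([0,0,z])
def edges(n,A,B,N=120,th=60):
    A,B=np.array(A),np.array(B); uv=np.array([proj(c,P(*(A+(B-A)*t))) for t in np.linspace(0,1,N)]).astype(np.float32)
    v=cv2.remap(cv2.GaussianBlur(im.astype(np.float32),(3,3),0),uv[None,:,0],uv[None,:,1],1)[0].sum(1); g=np.abs(v[4:]-v[:-4]); i=[k for k in range(2,len(g)-2) if g[k]>th and g[k]==g[k-2:k+3].max()]
    print(n,[((A+(B-A)*(k+2)/(N-1))*1000).round(1)[np.argmax(abs(B-A))].item() for k in i],[int(g[k]) for k in i], uv[0],uv[-1])
edges("mill top line",(-90,0,.029) if 0 else (-.09,0,.029),(.13,0,.029))
edges("mill across waist",(.042,-.06,-.006),(.042,.06,-.006))
edges("mill across front bead",(.012,-.06,-.006),(.012,.06,-.006))
edges("handle across",(-.06,-.03,.008),(-.06,.03,.008))
edges("dowel axis",(-.1,0,.008),(.0,0,.008)); edges("tip",(.08,0,0),(.14,0,0))
edges("spindle near tip",(.1,-.02,0),(.1,.02,0))
sc=vision.capture("scene")[:,:,::-1]; cv2.imwrite("pics/scene11.png",sc); tp=vision.capture("top")[:,:,::-1]; cv2.imwrite("pics/top11.png",tp)
s0=cv2.imread("pics/scene0.png"); 
D=cv2.morphologyEx((np.abs(s0.astype(int)-sc).sum(2)>70).astype(np.uint8),cv2.MORPH_OPEN,np.ones((3,3)))
n,_,st,_=cv2.connectedComponentsWithStats(D); print(st[1:][st[1:,4]>25])
E
```

```text
t: 16.32
position: [0.5418, 0.1352, 0.0876]
eef_rot: [-3.137, 0.177, 0.001]
contact_force: [-0.2, -0.7, 0.1]
gripper_width: 0.0499
grip_force: 0.0
t: 16.95
position: [0.5232, 0.1379, 0.2814]
eef_rot: [-3.135, 0.176, -0.01]
contact_force: [0.7, 0.0, -1.3]
gripper_width: 0.0499
grip_force: 0.0
t: 17.45
position: [0.5191, 0.1122, 0.3058]
eef_rot: [3.137, -0.176, -0.004]
contact_force: [0.4, 1.5, 0.4]
gripper_width: 0.05
grip_force: 0.0
mill top line [-45.6, -38.2, -8.7, 2.4, 8.0, 24.6, 78.2] [164, 186, 231, 222, 167, 137, 588] [235.31479 175.34041] [230.68936  -61.636196]
mill across waist [-45.9, -29.7, -25.7, 4.5, 29.7] [141, 170, 87, 219, 64] [290.02753   51.207394] [180.86356   50.902863]
mill across front bead [-45.9, -35.8, -31.8, 5.5] [266, 186, 79, 220] [289.16724   80.148224] [182.72658  79.85672]
handle across [-8.8, -0.8] [75, 76] [262.3161  145.65395] [210.09102 145.51697]
dowel axis [-63.9, -59.7, -51.3, -42.9, -8.4] [64, 81, 144, 186, 153] [236.81586 179.27513] [235.2095    90.715126]
tip [87.1, 89.6] [104, 422] [234.33238    10.4897995] [233.12471  -57.904842]
spindle near tip [] [] [253.45288  -11.417932] [214.43488  -11.531079]
[[ 220    0   35   32  705]
 [ 274    0   42   16  445]
 [ 285    0  120  142 8887]
 [ 447    0   34   75  947]
 [ 463    0   32   82  718]
 [ 408   58   82   74 2640]
 [ 359   64   11    8   47]
 [ 365   96    7   11   48]
 [ 207   98  181  106 6410]
 [ 402  102    7    5   28]
 [ 343  136   13   19  149]
 [ 407  142    8    9   55]
 [ 319  152  147  129 8416]
 [ 176  165   14   11  102]
 [ 194  164   12   16  119]
 [ 177  176   10    8   55]
 [ 184  184    9    9   43]
 [ 174  195   16   12  148]
 [ 280  206   13    9   68]
 [ 252  208   27   17  155]
 [ 275  215   46   44  804]
 [ 274  218   10    8   57]
 [ 255  227   19   20  251]
 [ 298  262    7    6   28]
 [ 309  273    6    8   37]
 [ 287  285   33   26  462]]
```

```bash
python3 -c "
from rig import env; print(env.hand_in())"
```

```text
the job is handed in; nothing more can be done
None
```

The job is handed in at about 17.5 s: the dowel with the mill body is back in the rack's right (free) place, handle to the front, and the last wrist-camera measurement shows the body hanging between the two boards, clear of the gripper.

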